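# Re-seat the pump top on its thread

### The job

The screw-on top of the empty pump bottle is riding on top of its thread instead of in it, so it will not tighten. Turn the top back (anticlockwise seen from above; its spout makes a handy lever to push) until it drops into the thread, then turn it forward (clockwise) until it is screwed fully home, and finally press the pump head all the way down and let it spring back up. Leave the other things on the shelf where they stand.

Things in the scene. Friction and masses are not known exactly. Their poses are not given: they have to be found in the camera images.
- pump_bottle: Green bottle, 66 mm across, fixed upright in a round steel holder on a slim steel shelf; it cannot move or turn. Origin at the holder's underside (shelf top, 20 mm above the counter), on the vertical axis about which the white top (ribbed collar, stem, head, spout) turns; z up. Shoulder 107 mm above the origin. The top cannot be lifted off; the spout always turns with the collar.
- head_top (a point): Centre of the flat top of the round pump head (32 mm across, 16 mm tall), on the turning axis; 178 mm above the bottle's origin at the start. Its x axis points along the spout, z up. Nothing stands above it.
- spout_tip (a point): Middle of the end of the straight level spout, 62 mm from the axis, 8 mm below the head's top. The spout is a bar 12 mm wide and tall, from the head (radius 16 mm) to here; a small nozzle hangs 3 mm below its end. Free space for fingers on both sides and 45 mm below. Pushed sideways at 45 mm from the axis it turns with under 2 N.
- pump_turn (a joint): Turn of the top, rad, growing clockwise from above (tightening). Starts between -0.5 and 0.45, riding on top of the thread. Turned back, it drops into the thread between about -0.8 and -1.1; hard stop at -1.25. Fully home is a hard stop at 0.85. Turned forward without having dropped it also stops at 0.85, but still high.
- pump_sink (a joint): How far the whole top has sunk on the neck, m, growing downward: 0 when riding on top of the thread, about 0.0075 just after dropping into the thread, about 0.011 when screwed home.
- pump_press (a joint): Travel of the pump head into the collar, m, growing downward: 0 when up, 0.010 fully down. A spring (2.5 N to start, 5 N fully down) pushes it back up.
- case_mid (a point): Bystander: pink twin-well lens case lying flat, about 38 x 79 x 21 mm, twist caps closed; centre, half-way up.
- lens_tray: Bystander: clear acrylic tray, 120 x 75 mm, 22 mm tall, with a steel hair clip in it; origin at the centre of its underside.
- cup: Bystander: empty white ceramic cup, 72 mm across, 85 mm tall; origin at the centre of its underside.
- mirror: Bystander: blue folding travel mirror standing open, 75 mm square base, upright panel about 85 mm tall; origin at the centre of its underside.
There are look-alikes about, which are no part of the job. What is meant by the part that bears case_mid is not orange or turquoise, and is the smaller of those in its own colour.

How it is judged:
On the way, in this order (a step that is already met when the one before it is completed fails the run):
1. the top, turned back, has dropped into the thread (sunk more than 6 mm, turn below -0.6 rad) (value of joint pump_sink above 0.006 m and value of joint pump_turn below -0.6 rad), for 0.1 s.
2. the top is screwed home (turn above 0.73 rad, sunk more than 9.5 mm) (value of joint pump_turn above 0.73 rad and value of joint pump_sink above 0.0095 m), for 0.1 s.
3. the pump head is pressed down (more than 8 mm) (value of joint pump_press above 0.008 m), for 0.05 s.
At the end, for the whole second after the job is handed in: The top is screwed home (turn above 0.73 rad, sunk more than 9.5 mm), the pump head is back up (within 2 mm), and lens case, tray, cup and mirror are upright and within 20 mm of where they stood (all of step 2 and value of joint pump_press below 0.002 m and distance of each of case_mid, lens_tray, cup, mirror from where it was at the start of the episode below 0.02 m and angle between each of cup, mirror, case_mid, lens_tray's own z axis and vertical below 0.2 rad); the robot touches nothing.
It fails at once if a bystander is knocked (tipped over 0.5 rad or shoved over 40 mm) (angle between any of cup, mirror, case_mid, lens_tray's own z axis and vertical above 0.5 rad or distance of any of cup, mirror, case_mid, lens_tray from where it was at the start of the episode above 0.04 m).
It also fails if it takes over 51 s, if anything falls off the work surface, if the arm or the gripper's body presses on something with over 40 N, if the wrist force passes 120 N, or if a joint passes its speed limit or range.

### The arm

A 6-joint arm with a two-finger parallel gripper is mounted at the origin on the work surface. World frame = base frame: x ahead of the robot, y to its left, z up, the work surface at z = 0. Lengths are in m, angles in rad, forces in N, time in s.
With the tool pointing down it reaches from about 0.35 to 0.975 m from the base axis. Payload 4.9 kg.
Tool frame: the origin (TCP) lies at the very end of the fingers, on their centre line; the grasp point (between the pads) lies 19 mm behind it; z points along the fingers, x is the direction in which the jaws open and shut, and the axes are right-handed (so a half turn about z gives the same grasp; the last joint's range is limited). The gripper opens to 85 mm and grips with 20 to 120 N. Pads are 22 mm wide; open, the fingers measure 114 mm over their backs; the gripper's body (76 mm by 85 mm) begins 54 mm behind the grasp point. The pads swing forward as they close: fully open they stand 13 mm farther back than shut.
Start: joints at [1.23, 0.053, 1.613, -0, 1.476, -0.119], TCP at [0.137, 0.61, 0.21] pointing down, gripper open.
Joint ranges: [-3.01, 3.01], [-1.01, 2.22], [0.06, 2.58], [-1.02, 4.17], [0.09, 2.62], [-3.14, 3.14]. Speed limits (rad/s): [2.57, 2.57, 3.14, 3.14, 3.14, 3.14].

### API

Orientations are given as a unit quaternion [w, x, y, z].
In Python, from plant import * gives the robot as it stands.
- The arm moves only by the shell command python3 -m inch 'ROWS'. ROWS is text: rows parted by semicolons, each of 7 numbers parted by spaces: the shift along the tool's x, y, z in m, then the turn, a rotation vector about the tool's x, y, z in rad, then the closure, from 0 (fully open) to 1 (shut). A call has 1 to 10 rows; each row shifts and turns the commanded pose from where the row before left it, along the tool's axes as they then stand; what a row does not reach is not made up. A row lasts 1/12 s, in which the tool goes at most 41.7 mm and 7.16 degrees, less where a joint would pass 70% of its speed; a pose out of reach is approached as far as the arm can. A call with a gripper value outside its range is refused whole. The fingers move at their own pace and stop on an object; the grip force is fixed at half the most. Time passes only in rows, so rows that do not move let the fingers close. It gives the time, the measured TCP pose, the force and the opening at its end, in the units of the state.
- state(): the state, without advancing time (a new reading comes with each control period).
- grab_frame(name): name is "side" or "top"; returns the picture (480x640x3 uint8, blue, green, red); there is no depth.
- camera_info(name): a dict with "vertical_fov" (degrees; the focal length in pixels is half the picture's height over the tangent of half this angle, whatever the lens; pixels are square), "cx", "cy" (the principal point, pixels), "origin" and "rotation" of the camera in the world. Camera axes: x right, y down, z forward; pixel columns grow to the right and rows downward; lengths in m; the calibration is good to about 2 mm. A picture is of the moment at which its call begins. camera_info takes no time and is no camera call.
- job_done(): hands the job in, once; it reports no verdict.
The state is a dict: "time": time; "joint_pos": joint angles; "joint_vel": joint speeds; "joint_efforts": joint torques, N m; "tool_pos": TCP position; "tool_rot": TCP orientation; "contact_force": force on the tool from outside, world axes, zero at the start; "ft_torque": the same for the moment, N m; "gripper_width": opening from 0.0 (shut) to 1.0 (fully open).
Only numpy, scipy, OpenCV 4.12 (cv2) and the standard library are available. Lean on these libraries where they do the work, as an engineer would, in place of code of your own. Each camera call takes 0.05 s, during which the arm holds its last target.

## Working session

There is one attempt and no reset: what is moved stays moved. The work goes in short steps, Python scripts to look and compute and a shell command to move; the robot and the scene stay as the last step left them, time stands still between calls to the robot, and variables do not carry over. Pictures are saved under pics/ and viewed, and the job is handed in when it is done.

```bash
mkdir -p pics; python3 - <<'E'
from plant import *
import cv2
s=state(); print({k:s[k] for k in ("time","tool_pos","tool_rot","contact_force","gripper_width")})
for n in ("side","top"):
    cv2.imwrite(f"pics/{n}0.png",grab_frame(n)); print(n,camera_info(n))
E
```

```text
{'time': 0.0, 'tool_pos': array([0.13728392, 0.60904664, 0.20825314]), 'tool_rot': array([ 5.45974795e-04,  7.81040617e-01,  6.24479362e-01, -8.84577408e-04]), 'contact_force': array([-0.6143263 , -0.03031609,  0.02820292]), 'gripper_width': 1.0011708304441982}
side {'vertical_fov': 42.78597755569227, 'cx': 318.9153394927228, 'cy': 239.67103822756008, 'origin': array([ 0.14549188, -0.88961142,  0.72919117]), 'rotation': array([-0.47901976,  0.85223484, -0.17878249,  0.11078211])}
top {'vertical_fov': 55.699634031565495, 'cx': 318.3020946293203, 'cy': 239.68394737252515, 'origin': array([ 0.41862795, -0.02189179,  1.03211111]), 'rotation': array([ 0.06227036, -0.70367943,  0.70585035, -0.05227762])}
```

View pics/side0.png

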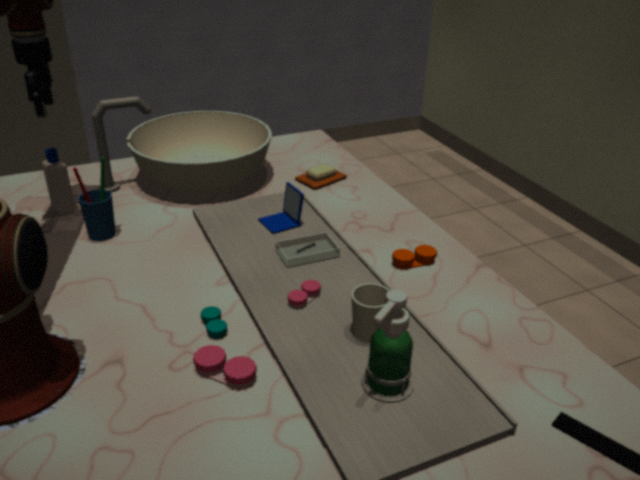

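View pics/top0.png

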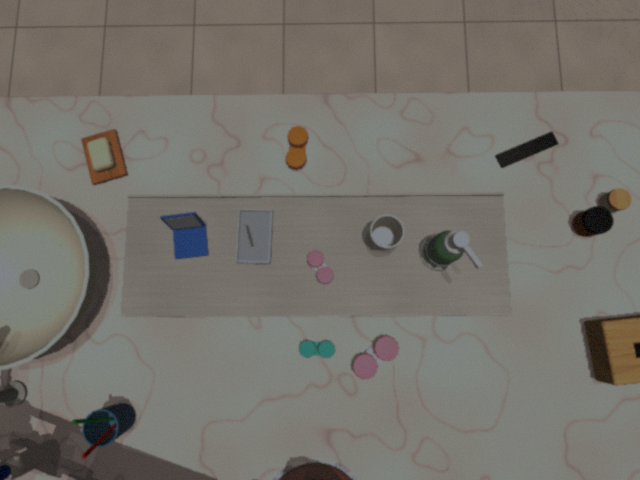

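```bash
cat > h.py <<'E'
import numpy as np, cv2
from scipy.spatial.transform import Rotation as R
from plant import camera_info
def cam(n):
    c=camera_info(n); q=c["rotation"]
    f=240/np.tan(np.radians(c["vertical_fov"]/2))
    return c,f,R.from_quat([q[1],q[2],q[3],q[0]])
def ray(n,u,v):
    c,f,r=cam(n); return np.array(c["origin"]), r.apply([(u-c["cx"])/f,(v-c["cy"])/f,1])
def onz(n,u,v,z):
    o,d=ray(n,u,v); return o+d*(z-o[2])/d[2]
def proj(n,p):
    c,f,r=cam(n); q=r.inv().apply(np.array(p)-c["origin"]); return q[:2]/q[2]*f+[c["cx"],c["cy"]]
def crop(n,img,x0,y0,x1,y1,k,name):
    cv2.imwrite(f"pics/{name}.png",cv2.resize(img[y0:y1,x0:x1],None,fx=k,fy=k,interpolation=cv2.INTER_CUBIC))
E
python3 - <<'E'
from h import *
t=cv2.imread("pics/top0.png"); s=cv2.imread("pics/side0.png")
crop("top",t,410,210,510,285,8,"top0c")
crop("side",s,340,270,440,410,4,"side0c")
print(onz("top",459,240,.198),onz("top",478,266,.19))
E
```

```text
[ 0.55342156 -0.27083834  0.198     ] [ 0.50579693 -0.30573218  0.19      ]
```

View pics/top0c.png

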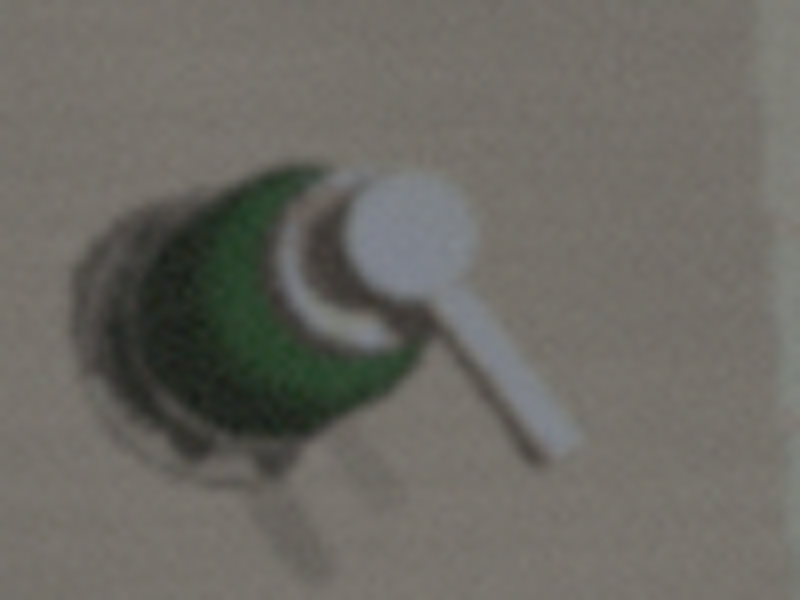

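View pics/side0c.png

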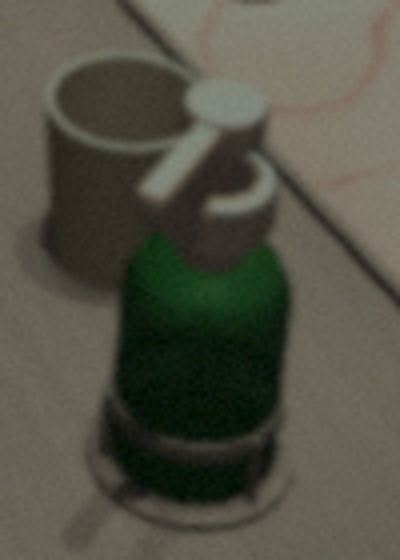

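```bash
python3 - <<'E'
from h import *
hc=onz("top",410+410.5/8-.5,210+234.5/8-.5,.198); tp=onz("top",410+565/8-.5,210+442/8-.5,.196)
hs=onz("side",340+227/4-.4,270+103/4-.4,.198); ts=onz("side",340+152/4-.4,270+187/4-.4,.196)
print(hc,tp,np.hypot(*(tp-hc)[:2]),np.arctan2(*(tp-hc)[[1,0]]))
print(hs,ts,np.arctan2(*(ts-hs)[[1,0]]))
# cup top ellipse center in top / side
print(onz("top",386,230,.105),onz("side",340+122/4,270+103/4,.105))
E
```

```text
[ 0.55563631 -0.27429747  0.198     ] [ 0.50746982 -0.30773363  0.196     ] 0.05863435477911735 -2.534784127729817
[ 0.5557077  -0.27818259  0.198     ] [ 0.50772032 -0.30860671  0.196     ] -2.5765459106436652
[ 0.59006964 -0.14915291  0.105     ] [ 0.58587939 -0.1548001   0.105     ]
```

```bash
python3 -m inch '0 0 -0.006 0 0 0.117 0.65;0 0 -0.006 0 0 0.117 0.65;0 0 -0.006 0 0 0.117 0.65;0 0 -0.006 0 0 0.117 0.65;0 0 -0.006 0 0 0.117 0.65;0 0 -0.006 0 0 0.117 0.65;0 0 -0.006 0 0 0.117 0.65;0 0 -0.006 0 0 0.117 0.65;0 0 -0.006 0 0 0.117 0.65;0 0 -0.006 0 0 0.117 0.65'
python3 -m inch '0 0 0 0 0 0.117 0.65;0 0 0 0 0 0.117 0.65;0 0 0 0 0 0.117 0.65;0 0 0 0 0 0.117 0.65;0 0 0 0 0 0.117 0.65;0 0 0 0 0 0.117 0.65;0 0 0 0 0 0.117 0.65;0 0 0 0 0 0.117 0.65;0 0 0 0 0 0.117 0.65;0 0 0 0 0 0.117 0.65'
cat >> h.py <<'E'
A=np.array([0.5557,-0.276])
def tool():
    from plant import state
    s=state(); q=s["tool_rot"]; return s,R.from_quat([q[1],q[2],q[3],q[0]])
def goto(phi,r,z):
    s,T=tool(); p=np.array([A[0]+r*np.cos(phi),A[1]+r*np.sin(phi),z])
    x=T.apply([1,0,0]); yaw=np.arctan2(x[1],x[0]); dy=(phi+np.pi/2-yaw+np.pi)%(2*np.pi)-np.pi
    print("t",round(s["time"],2),"pos",s["tool_pos"].round(4),"w",round(s["gripper_width"],3),"F",s["contact_force"].round(1),"j",np.round(s["joint_pos"],2))
    v=s["tool_pos"][:2]-A; print("tool polar r,phi",np.hypot(*v).round(4),np.arctan2(v[1],v[0]).round(3),"yawphi",round(yaw-np.pi/2,3),"tilt z",T.apply([0,0,1]).round(4))
    print("shift tool",T.inv().apply(p-s["tool_pos"]).round(4),"turn z",round(-dy,3))
E
python3 -c "
from h import *
goto(-2.55,.045,.26)"
```

```text
time: 0.93
tool_pos: [0.1374, 0.6094, 0.2691]
tool_rot: [0.001, 0.996, 0.087, -0.0]
contact_force: [0.1, -0.4, -0.2]
gripper_width: 0.355
time: 1.77
tool_pos: [0.1373, 0.6093, 0.2687]
tool_rot: [0.001, 0.878, -0.478, 0.0]
contact_force: [0.4, 0.5, -0.4]
gripper_width: 0.353
t 1.77 pos [0.1373 0.6093 0.2687] w 0.353 F [ 0.4  0.5 -0.4] j [1.23 0.02 1.54 0.   1.57 2.23]
tool polar r,phi 0.9792 2.012 yawphi -2.568 tilt z [-5.0e-04 -1.2e-03 -1.0e+00]
shift tool [0.9714 0.1745 0.0097] turn z -0.018
```

```bash
python3 -m inch '0.03 -0.01 0 0 0 0 0.65;0.035 -0.01 0 0 0 0 0.65;0.035 -0.01 0 0 0 0 0.65;0.035 -0.01 0 0 0 0 0.65;0.035 -0.01 0 0 0 0 0.65;0.035 0 0 0 0 0 0.65;0.035 0 0 0 0 0 0.65;0.035 0 0 0 0 0 0.65;0.035 0 0 0 0 0 0.65;0.035 0 0 0 0 0 0.65'
python3 -m inch '0.035 0 0 0 0 0 0.65;0.035 0 0 0 0 0 0.65;0.035 0 0 0 0 0 0.65;0.035 0 0 0 0 0 0.65;0.035 0.015 0 0 0 0 0.65;0.035 0.015 0 0 0 0 0.65;0.035 0.015 0 0 0 0 0.65;0.035 0.015 0 0 0 0 0.65;0.035 0.015 0 0 0 0 0.65;0.035 0.015 0 0 0 0 0.65'
python3 -c "
from h import *
goto(-2.55,.045,.26)"
```

```text
time: 2.6
tool_pos: [0.3687, 0.3468, 0.269]
tool_rot: [0.0, 0.88, -0.475, -0.0]
contact_force: [0.5, 1.2, 0.6]
gripper_width: 0.351
time: 3.43
tool_pos: [0.4844, 0.0045, 0.2691]
tool_rot: [0.0, 0.88, -0.475, -0.0]
contact_force: [1.2, 0.0, -0.2]
gripper_width: 0.346
t 3.43 pos [0.4844 0.0045 0.2691] w 0.346 F [ 1.2  0.  -0.2] j [-0.14 -0.32  1.85  0.    1.61  0.85]
tool polar r,phi 0.2894 1.82 yawphi -2.562 tilt z [-3.e-04  1.e-04 -1.e+00]
shift tool [0.2743 0.1391 0.0091] turn z -0.012
```

```bash
python3 -m inch '0.0345 0.0168 0 0 0 0 0.65;0.0345 0.0168 0 0 0 0 0.65;0.0345 0.0168 0 0 0 0 0.65;0.0345 0.0168 0 0 0 0 0.65;0.0345 0.0168 0 0 0 0 0.65;0.0345 0.0168 0 0 0 0 0.65;0.0345 0.0168 0 0 0 0 0.65;0.0345 0.0168 0 0 0 0 0.65;0 0 0 0 0 0 0.65;0 0 0 0 0 0 0.65'
python3 - <<'E'
from h import *
from plant import grab_frame
goto(-2.55,.045,.17)
s=grab_frame("side");crop("side",s,340,210,440,410,3,"side1c")
t=grab_frame("top");crop("top",t,390,180,520,285,6,"top1c")
E
```

```text
time: 4.27
tool_pos: [0.5229, -0.2997, 0.2681]
tool_rot: [-0.0, 0.879, -0.477, -0.001]
contact_force: [-0.5, -0.3, -0.6]
gripper_width: 0.351
t 4.27 pos [ 0.5229 -0.2997  0.2681] w 0.351 F [-0.5 -0.3 -0.6] j [-0.64 -0.03  1.6   0.    1.57  0.35]
tool polar r,phi 0.0405 -2.514 yawphi -2.565 tilt z [-0.0019  0.0016 -1.    ]
shift tool [-0.0011  0.0045  0.0981] turn z -0.015
```

View pics/side1c.png

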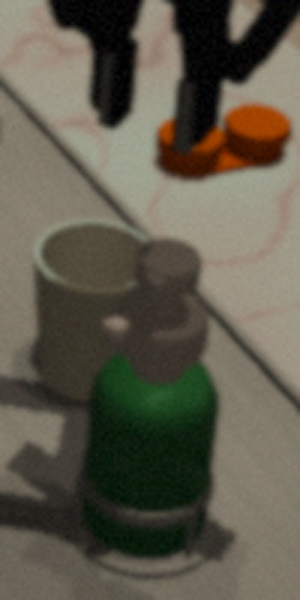

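View pics/top1c.png

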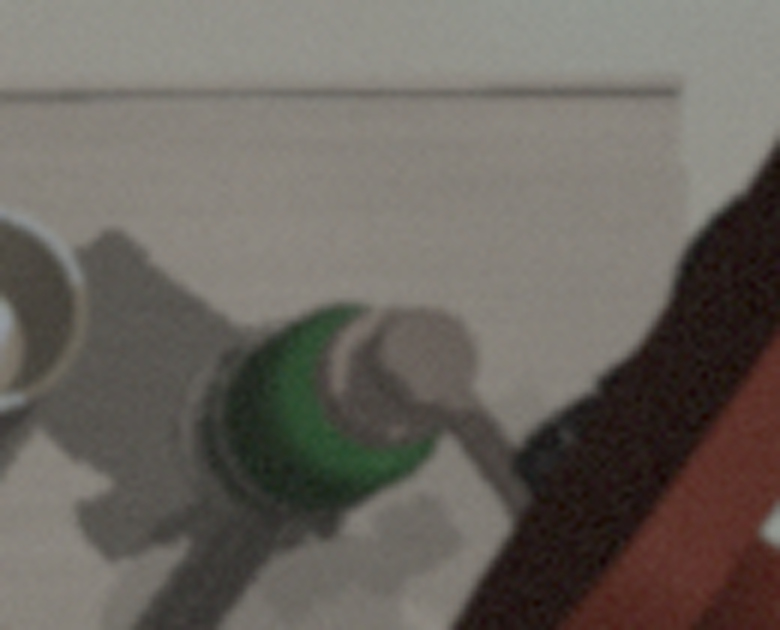

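```bash
python3 -m inch '-0.001 0.004 0.01 0 0 0 0.65;0 0 0.01 0 0 0 0.65;0 0 0.01 0 0 0 0.65;0 0 0.01 0 0 0 0.65;0 0 0.01 0 0 0 0.65;0 0 0.01 0 0 0 0.65;0 0 0 0 0 0 0.65'
python3 - <<'E'
from h import *
from plant import grab_frame
goto(-2.55,.045,.17)
print(proj("side",(.5191,-.302,.208)))
s=grab_frame("side");crop("side",s,340,210,440,330,6,"side2c")
E
```

```text
time: 4.95
tool_pos: [0.5184, -0.2984, 0.2058]
tool_rot: [-0.0, 0.88, -0.475, -0.003]
contact_force: [1.0, 0.0, -0.4]
gripper_width: 0.352
t 4.95 pos [ 0.5184 -0.2984  0.2058] w 0.352 F [ 1.   0.  -0.4] j [-0.65 -0.    1.68 -0.    1.47  0.34]
tool polar r,phi 0.0435 -2.601 yawphi -2.562 tilt z [-0.0042  0.0031 -1.    ]
shift tool [0.0024 0.0015 0.0358] turn z -0.012
[382.99709846 304.90929045]
```

View pics/side2c.png

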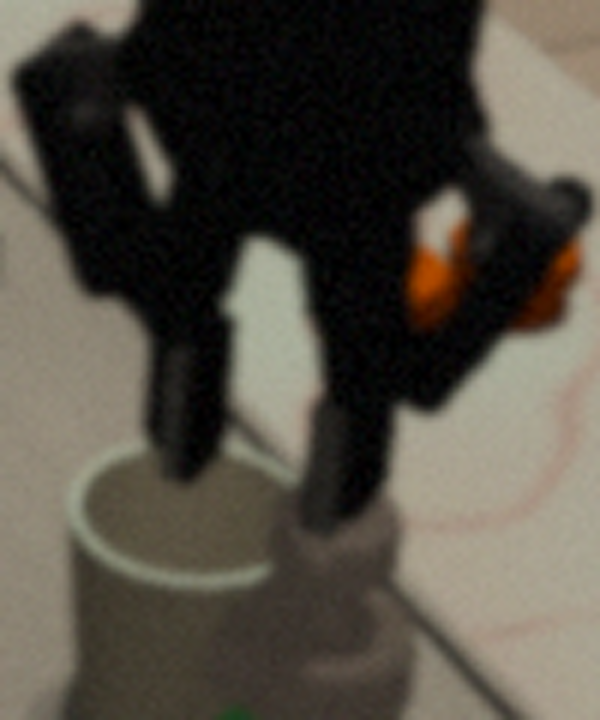

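```bash
python3 -m inch '0.001 0.001 0.008 0 0 0 0.65;0.001 0 0.008 0 0 0 0.65;0 0 0.008 0 0 0 0.65;0 0 0.008 0 0 0 0.65;0 0 0.008 0 0 0 0.65;0 0 0.004 0 0 0 0.65;0 0 0 0 0 0 0.65;0 0 0 0 0 0 0.65'
python3 - <<'E'
from h import *
goto(-2.55,.045,.16)
E
```

```text
time: 5.67
tool_pos: [0.5198, -0.3017, 0.1651]
tool_rot: [-0.0, 0.88, -0.475, -0.0]
contact_force: [1.0, -0.4, -0.2]
gripper_width: 0.347
t 5.67 pos [ 0.5198 -0.3017  0.1651] w 0.347 F [ 1.  -0.4 -0.2] j [-0.65  0.03  1.71 -0.    1.4   0.34]
tool polar r,phi 0.0441 -2.521 yawphi -2.562 tilt z [-5.e-04  3.e-04 -1.e+00]
shift tool [-0.0013  0.0009  0.0051] turn z -0.012
```

```bash
python3 -m inch '0.0045 -0.0002 0.001 0 0 -0.1 0.65;0.0045 -0.0002 0.001 0 0 -0.1 0.65;0.0045 -0.0002 0 0 0 -0.1 0.65;0.0045 -0.0002 0 0 0 -0.1 0.65;0.0045 -0.0002 0 0 0 -0.1 0.65;0.0045 -0.0002 0 0 0 -0.1 0.65;0.0045 -0.0002 0 0 0 -0.1 0.65;0 0 0 0 0 0 0.65'
python3 - <<'E'
from h import *
from plant import grab_frame
goto(-1.85,.045,.16)
s=grab_frame("side");crop("side",s,340,210,440,350,5,"side3c")
E
```

```text
time: 6.33
tool_pos: [0.5453, -0.3207, 0.1643]
tool_rot: [0.0, 0.99, -0.144, 0.001]
contact_force: [0.0, -0.1, -0.0]
gripper_width: 0.351
t 6.33 pos [ 0.5453 -0.3207  0.1643] w 0.351 F [ 0.  -0.1 -0. ] j [-0.65  0.1   1.64  0.    1.4  -0.36]
tool polar r,phi 0.0459 -1.799 yawphi -1.86 tilt z [ 1.1e-03 -6.0e-04 -1.0e+00]
shift tool [-0.0024 -0.0008  0.0042] turn z -0.01
```

View pics/side3c.png

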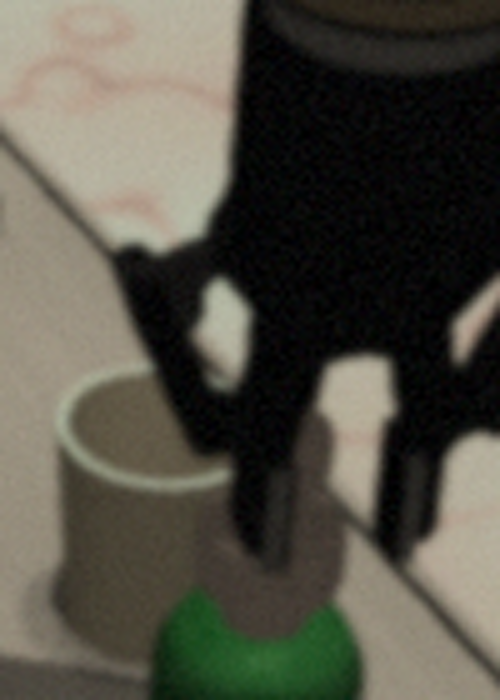

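```bash
python3 - <<'E'
from h import *
from plant import grab_frame
s=grab_frame("side")
g=np.clip((s[250:350,350:430].astype(float)*2.2),0,255).astype(np.uint8)
cv2.imwrite("pics/side4c.png",cv2.resize(g,None,fx=6,fy=6,interpolation=cv2.INTER_CUBIC))
t=grab_frame("top")
g=np.clip((t[190:290,400:520].astype(float)*1.8),0,255).astype(np.uint8)
cv2.imwrite("pics/top4c.png",cv2.resize(g,None,fx=6,fy=6,interpolation=cv2.INTER_CUBIC))
for ph in (-1.6,-1.85,-2.1,-2.55): print(ph,*[proj("side",(A[0]+r*np.cos(ph),A[1]+r*np.sin(ph),.19)).round(1) for r in (.016,.062)])
E
```

```text
-1.6 [400.4 305.1] [416.6 323.8]
-1.85 [397.9 305.5] [406.3 325.5]
-2.1 [395.1 305.5] [395.2 325.5]
-2.55 [390.3 304.5] [375.8 321.2]
```

View pics/side4c.png

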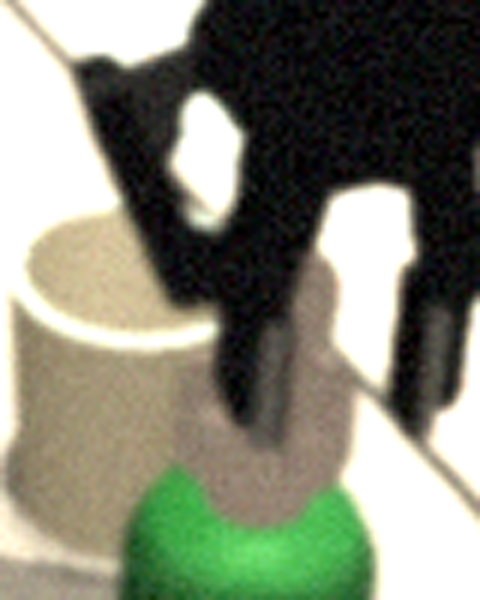

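View pics/top4c.png

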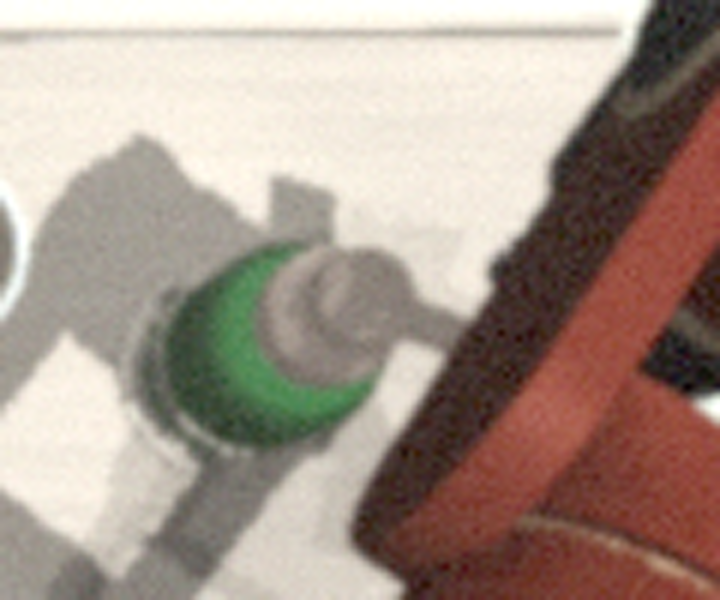

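```bash
for i in 1; do python3 -m inch '0.0045 -0.0002 0.001 0 0 -0.1 0.65;0.0045 -0.0002 0.001 0 0 -0.1 0.65;0 0 0 0 0 0 0.65'; done
python3 - <<'E'
from h import *
from plant import grab_frame
goto(-1.65,.045,.16)
s=grab_frame("side")
g=np.clip((s[250:350,350:430].astype(float)*2.2),0,255).astype(np.uint8)
cv2.imwrite("pics/side5c.png",cv2.resize(g,None,fx=6,fy=6,interpolation=cv2.INTER_CUBIC))
E
```

```text
time: 6.73
tool_pos: [0.5536, -0.3222, 0.1617]
tool_rot: [0.0, 0.999, -0.045, 0.0]
contact_force: [0.4, 1.1, 0.5]
gripper_width: 0.35
t 6.73 pos [ 0.5536 -0.3222  0.1617] w 0.35 F [0.4 1.1 0.5] j [-0.64  0.12  1.62 -0.    1.4  -0.55]
tool polar r,phi 0.0463 -1.616 yawphi -1.662 tilt z [ 3.e-04 -3.e-04 -1.e+00]
shift tool [-0.0016 -0.0012  0.0017] turn z -0.012
```

View pics/side5c.png

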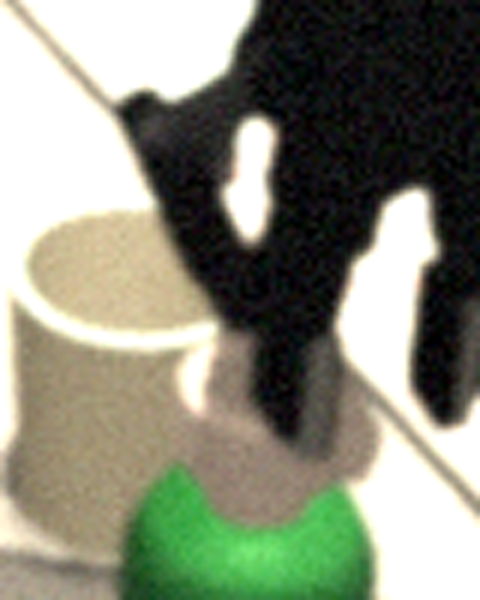

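```bash
cat >> h.py <<'E'
def look(name):
    from plant import grab_frame
    s=grab_frame("side")
    b=s.astype(int); col=b[300:380,388:400].mean(1)  # rows
    gr=col[:,1]-(col[:,0]+col[:,2])/2
    i=np.where(gr>15)[0]; print("first green row",300+i[0] if len(i) else None, gr[30:50].round(0))
    g=np.clip((s[250:350,350:430].astype(float)*2.2),0,255).astype(np.uint8)
    cv2.imwrite(f"pics/{name}.png",cv2.resize(g,None,fx=6,fy=6,interpolation=cv2.INTER_CUBIC))
E
python3 -m inch '0.0045 -0.0003 0 0 0 -0.1 0.65;0.0045 -0.0003 0 0 0 -0.1 0.65;0 0 0 0 0 0 0.65'
python3 - <<'E'
from h import *
print(proj("side",(A[0],A[1],.13))-proj("side",(A[0],A[1],.1225)))
goto(-1.45,.045,.16)
look("side6c")
E
```

```text
time: 7.03
tool_pos: [0.5625, -0.3218, 0.1616]
tool_rot: [0.0, 0.999, 0.054, 0.0]
contact_force: [0.4, 0.5, 0.1]
gripper_width: 0.345
[ 0.38754857 -3.81854214]
t 7.03 pos [ 0.5625 -0.3218  0.1616] w 0.345 F [0.4 0.5 0.1] j [-0.63  0.14  1.6   0.    1.4  -0.74]
tool polar r,phi 0.0463 -1.424 yawphi -1.463 tilt z [ 1.e-04 -0.e+00 -1.e+00]
shift tool [-0.0012 -0.0013  0.0016] turn z -0.013
first green row 337 [-1. -0.  0. -0.  0.  2.  7. 20. 39. 49. 51. 51. 50. 50. 49. 48. 47. 43.
 39. 35.]
```

View pics/side6c.png

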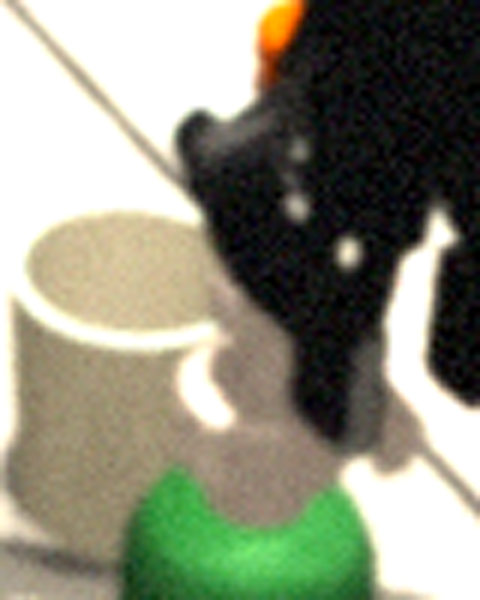

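```bash
python3 -m inch '0.0045 -0.0004 0 0 0 -0.1 0.65;0.0045 -0.0004 0 0 0 -0.1 0.65;0 0 0 0 0 0 0.65'
python3 - <<'E'
from h import *
goto(-1.25,.045,.16)
look("side7c")
E
```

```text
time: 7.33
tool_pos: [0.5712, -0.3196, 0.1616]
tool_rot: [0.0, 0.988, 0.153, 0.0]
contact_force: [-0.2, -0.1, 0.1]
gripper_width: 0.35
t 7.33 pos [ 0.5712 -0.3196  0.1616] w 0.35 F [-0.2 -0.1  0.1] j [-0.62  0.15  1.59 -0.    1.4  -0.93]
tool polar r,phi 0.0463 -1.229 yawphi -1.264 tilt z [ 1.e-04 -1.e-04 -1.e+00]
shift tool [-0.001  -0.0012  0.0016] turn z -0.014
first green row 337 [ 1.  0.  0.  0. -0.  1.  8. 20. 38. 49. 50. 51. 50. 49. 49. 47. 45. 42.
 40. 35.]
```

View pics/side7c.png

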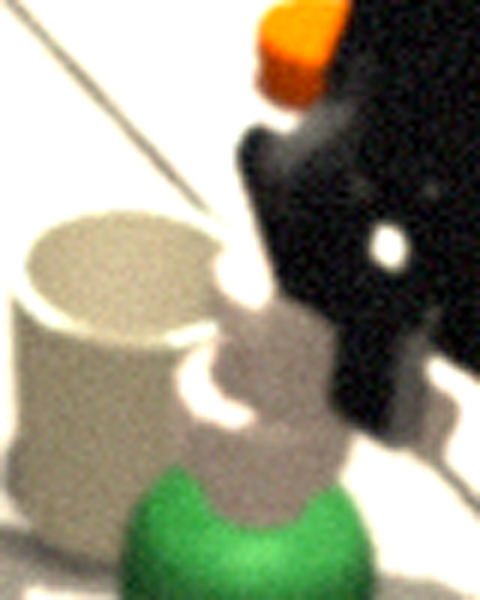

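```bash
python3 -m inch '0.0045 -0.0003 0 0 0 -0.1 0.65;0.0045 -0.0003 0 0 0 -0.1 0.65;0 0 0 0 0 0 0.65'
python3 - <<'E'
from h import *
goto(-1.05,.045,.16)
look("side8c")
E
python3 -m inch '0.0045 -0.0003 0 0 0 -0.1 0.65;0 0 0 0 0 0 0.65'
python3 - <<'E'
from h import *
goto(-0.95,.045,.16)
look("side9c")
E
```

```text
time: 7.63
tool_pos: [0.5793, -0.3158, 0.1614]
tool_rot: [-0.0, 0.968, 0.251, -0.0]
contact_force: [-1.2, 0.4, -1.1]
gripper_width: 0.351
t 7.63 pos [ 0.5793 -0.3158  0.1614] w 0.351 F [-1.2  0.4 -1.1] j [-0.61  0.17  1.57 -0.    1.4  -1.12]
tool polar r,phi 0.0463 -1.036 yawphi -1.064 tilt z [-2.e-04  0.e+00 -1.e+00]
shift tool [-0.0007 -0.0013  0.0014] turn z -0.014
first green row 337 [-1.  0.  0. -1.  0.  1.  3. 16. 34. 47. 50. 49. 49. 49. 48. 47. 44. 42.
 38. 35.]
time: 7.85
tool_pos: [0.583, -0.3135, 0.1615]
tool_rot: [0.0, 0.954, 0.298, -0.0]
contact_force: [-0.6, 1.0, 0.3]
gripper_width: 0.348
t 7.85 pos [ 0.583  -0.3135  0.1615] w 0.348 F [-0.6  1.   0.3] j [-0.61  0.17  1.57 -0.    1.4  -1.21]
tool polar r,phi 0.0464 -0.941 yawphi -0.965 tilt z [ 0.e+00 -1.e-04 -1.e+00]
shift tool [-0.0005 -0.0014  0.0015] turn z -0.015
first green row 337 [-0. -0.  0.  1. -0.  1.  4. 16. 34. 46. 49. 50. 49. 49. 47. 47. 45. 42.
 37. 34.]
```

View pics/side9c.png

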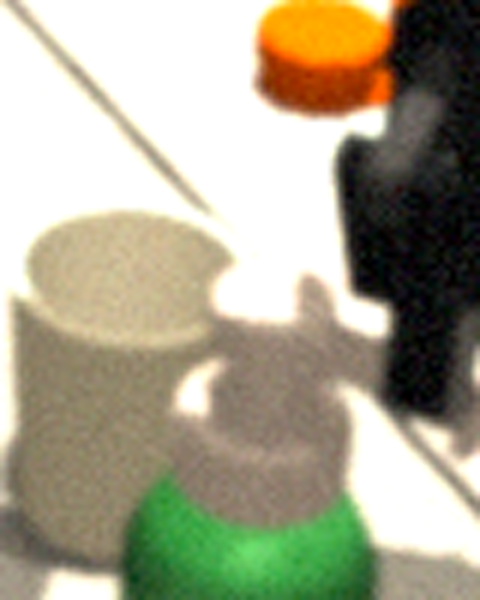

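```bash
python3 - <<'E'
import cv2,numpy as np
a=[cv2.imread(f"pics/side{k}c.png")[150:570,100:480] for k in (7,9)]
cv2.imwrite("pics/cmp.png",np.hstack(a))
E
```

```text
(no output)
```

View pics/cmp.png

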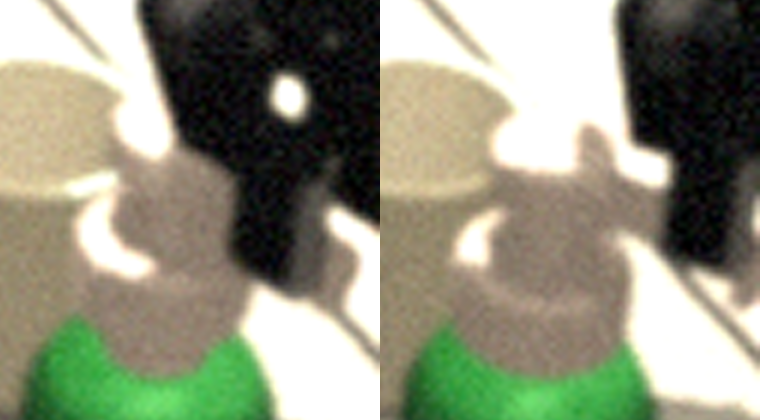

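```bash
python3 - <<'E'
from h import *
from plant import grab_frame
s=grab_frame("side"); cv2.imwrite("pics/side10.png",s)
a=cv2.imread("pics/side0.png")
c=[cv2.resize(np.clip(k[280:350,365:425]*1.3,0,255).astype(np.uint8),None,fx=6.5,fy=6.5,interpolation=cv2.INTER_CUBIC) for k in (a,s)]
cv2.imwrite("pics/cmp2.png",np.hstack(c))
E
```

```text
(no output)
```

View pics/cmp2.png

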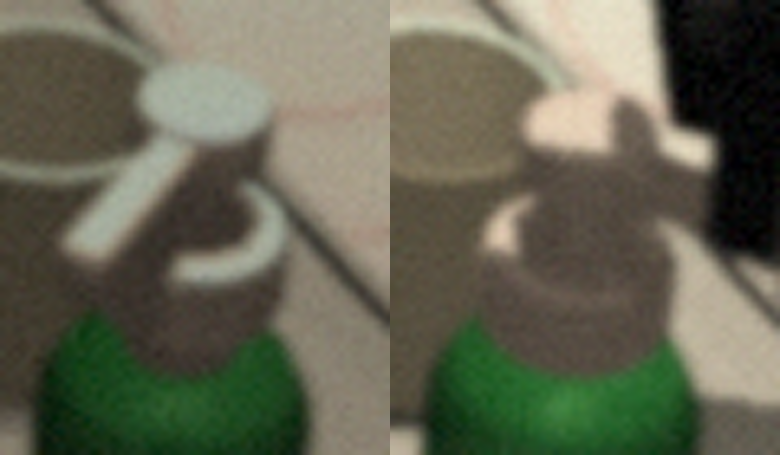

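```bash
python3 -m inch '-0.0045 -0.0003 0.001 0 0 0.1 0.65;-0.0045 -0.0003 0.001 0 0 0.1 0.65;-0.0045 -0.0003 0.001 0 0 0.1 0.65;-0.0045 -0.0003 0.001 0 0 0.1 0.65;-0.0045 -0.0002 0 0 0 0.1 0.65;-0.0045 -0.0002 0 0 0 0.1 0.65;-0.0045 -0.0002 0 0 0 0.1 0.65;-0.0045 -0.0002 0 0 0 0.1 0.65;-0.0045 -0.0002 0 0 0 0.1 0.65;0 0 0 0 0 0 0.65'
python3 - <<'E'
from h import *
goto(-1.85,.045,.1575)
E
python3 -m inch '-0.0045 -0.0002 0 0 0 0.1 0.65;-0.0045 -0.0002 0 0 0 0.1 0.65;-0.0045 -0.0002 0 0 0 0.1 0.65;-0.0045 -0.0002 0 0 0 0.1 0.65;-0.0045 -0.0002 0 0 0 0.1 0.65;-0.0045 -0.0002 0 0 0 0.1 0.65;-0.0045 -0.0002 0 0 0 0.1 0.65;-0.0045 -0.0002 0 0 0 0.1 0.65;0 0 0 0 0 0 0.65'
python3 - <<'E'
from h import *
from plant import grab_frame
goto(-2.65,.045,.1575)
s=grab_frame("side"); cv2.imwrite("pics/side11.png",s)
t=grab_frame("top"); crop("top",t,400,190,520,290,6,"top11c")
cv2.imwrite("pics/side11c.png",cv2.resize(np.clip(s[240:360,350:440]*1.5,0,255).astype(np.uint8),None,fx=5,fy=5,interpolation=cv2.INTER_CUBIC))
E
```

```text
time: 8.78
tool_pos: [0.5438, -0.3197, 0.1577]
tool_rot: [0.0, 0.989, -0.148, 0.0]
contact_force: [0.5, -0.8, -0.3]
gripper_width: 0.354
t 8.78 pos [ 0.5438 -0.3197  0.1577] w 0.354 F [ 0.5 -0.8 -0.3] j [-0.65  0.1   1.65 -0.    1.39 -0.35]
tool polar r,phi 0.0453 -1.837 yawphi -1.867 tilt z [ 3.e-04 -3.e-04 -1.e+00]
shift tool [-0.0006 -0.0003  0.0002] turn z -0.017
time: 9.53
tool_pos: [0.5169, -0.2972, 0.1576]
tool_rot: [0.0, 0.854, -0.519, 0.0]
contact_force: [0.5, 0.3, 0.4]
gripper_width: 0.35
t 9.53 pos [ 0.5169 -0.2972  0.1576] w 0.35 F [0.5 0.3 0.4] j [-0.65  0.02  1.73 -0.    1.39  0.45]
tool polar r,phi 0.0442 -2.641 yawphi -2.663 tilt z [ 1.e-04 -2.e-04 -1.e+00]
shift tool [-0.0004  0.0008  0.0001] turn z -0.013
```

View pics/side11c.png

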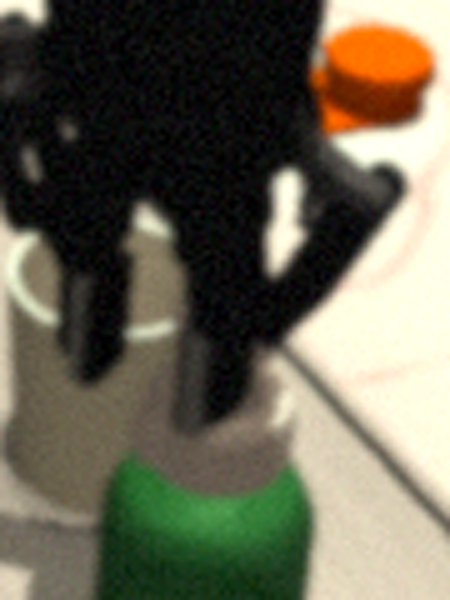

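View pics/top11c.png

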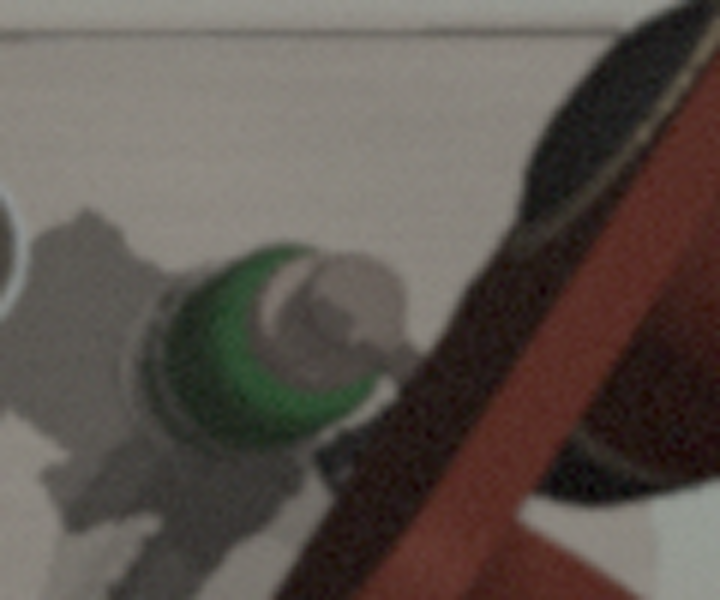

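```bash
python3 -m inch '-0.0045 0 0 0 0 0.1 0.65;-0.0045 0 0 0 0 0.1 0.65;-0.0045 0 0 0 0 0.1 0.65;0 0 0 0 0 0 0.65'
python3 -m inch '-0.0045 0 0 0 0 0.1 0.65;0 0 0 0 0 0 0.65;0 0 0 0 0 0 0.65'
python3 -m inch '-0.0023 0 0 0 0 0.05 0.65;0 0 0 0 0 0 0.65'
python3 - <<'E'
from h import *
from plant import grab_frame
goto(-3.1,.045,.1575)
s=grab_frame("side"); cv2.imwrite("pics/side12.png",s)
t=grab_frame("top"); crop("top",t,400,190,520,290,6,"top12c")
cv2.imwrite("pics/side12c.png",cv2.resize(np.clip(s[240:360,350:440]*1.5,0,255).astype(np.uint8),None,fx=5,fy=5,interpolation=cv2.INTER_CUBIC))
E
```

```text
time: 9.97
tool_pos: [0.5122, -0.2847, 0.1575]
tool_rot: [-0.0, 0.768, -0.641, 0.0]
contact_force: [-0.2, -0.7, -0.4]
gripper_width: 0.348
time: 10.22
tool_pos: [0.5115, -0.2806, 0.1576]
tool_rot: [-0.0, 0.736, -0.677, 0.0]
contact_force: [-0.3, 0.6, -0.1]
gripper_width: 0.352
time: 10.38
tool_pos: [0.5113, -0.2784, 0.1576]
tool_rot: [0.0, 0.718, -0.696, 0.0]
contact_force: [-0.3, -0.1, 0.7]
gripper_width: 0.349
t 10.38 pos [ 0.5113 -0.2784  0.1576] w 0.349 F [-0.3 -0.1  0.7] j [-0.63 -0.01  1.77 -0.    1.39  0.91]
tool polar r,phi 0.0445 -3.089 yawphi -3.109 tilt z [ 1.e-04 -1.e-04 -1.e+00]
shift tool [-0.0005  0.0005  0.0001] turn z -0.009
```

View pics/side12c.png

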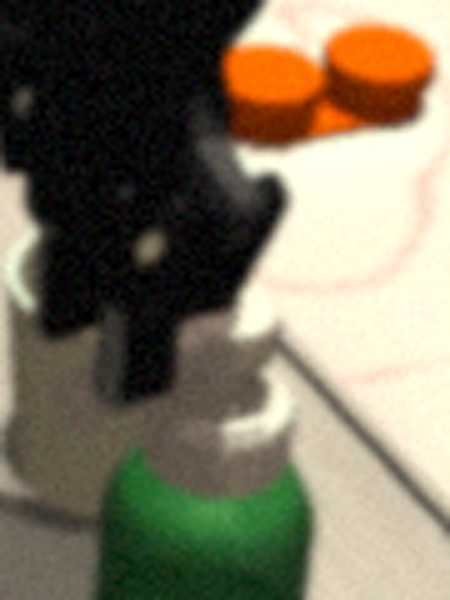

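View pics/top12c.png

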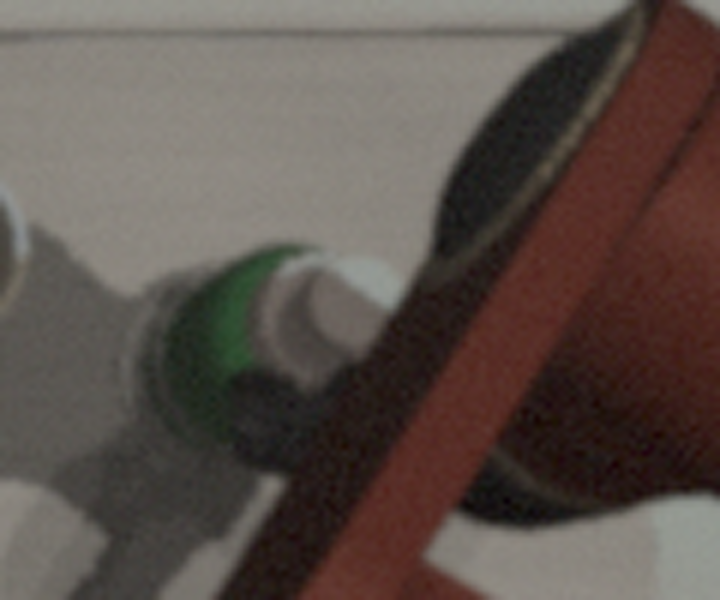

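```bash
python3 -m inch '-0.0023 0 0 0 0 0.05 0.65;0 0 0 0 0 0 0.65'
python3 -m inch '-0.0023 0 0 0 0 0.05 0.65;0 0 0 0 0 0 0.65'
python3 -m inch '-0.0023 0 0 0 0 0.05 0.65;0 0 0 0 0 0 0.65'
python3 -c "
from h import *
goto(-3.2,.045,.1575)"
```

```text
time: 10.65
tool_pos: [0.5111, -0.2759, 0.1575]
tool_rot: [-0.0, -0.7, 0.714, 0.0]
contact_force: [0.3, -0.0, -1.5]
gripper_width: 0.35
time: 10.82
tool_pos: [0.5111, -0.2736, 0.1574]
tool_rot: [-0.0, -0.683, 0.731, 0.0]
contact_force: [0.3, -0.5, -0.4]
gripper_width: 0.346
time: 10.98
tool_pos: [0.5115, -0.2721, 0.1577]
tool_rot: [-0.0, -0.664, 0.748, -0.001]
contact_force: [0.3, -3.7, -0.1]
gripper_width: 0.349
t 10.98 pos [ 0.5115 -0.2721  0.1577] w 0.349 F [ 0.3 -3.7 -0.1] j [-0.62 -0.02  1.77 -0.    1.39  1.07]
tool polar r,phi 0.0444 3.054 yawphi -3.26 tilt z [ 6.e-04 -2.e-03 -1.e+00]
shift tool [0.0014 0.0006 0.0002] turn z -0.06
```

```bash
python3 -m inch '-0.002 0 0 0 0 0 0.65;0 0 0 0 0 0 0.65'
python3 -m inch '-0.002 0 0 0 0 0 0.65;0 0 0 0 0 0 0.65'
python3 - <<'E'
from h import *
from plant import grab_frame
goto(-3.2,.045,.1575)
s=grab_frame("side"); a=cv2.imread("pics/side10.png")
cv2.imwrite("pics/side13c.png",np.hstack([cv2.resize(np.clip(k[270:350,355:425]*1.4,0,255).astype(np.uint8),None,fx=5.5,fy=5.5,interpolation=cv2.INTER_CUBIC) for k in (a,s)]))
E
```

```text
time: 11.15
tool_pos: [0.5117, -0.2704, 0.1579]
tool_rot: [-0.001, -0.664, 0.748, -0.001]
contact_force: [0.3, -5.6, -0.1]
gripper_width: 0.354
time: 11.32
tool_pos: [0.5119, -0.269, 0.1581]
tool_rot: [-0.001, -0.664, 0.748, -0.002]
contact_force: [0.4, -7.3, -0.3]
gripper_width: 0.349
t 11.32 pos [ 0.5119 -0.269   0.1581] w 0.349 F [ 0.4 -7.3 -0.3] j [-0.61 -0.02  1.78 -0.    1.39  1.08]
tool polar r,phi 0.0444 2.984 yawphi -3.26 tilt z [ 6.0e-04 -4.2e-03 -1.0e+00]
shift tool [0.0044 0.0006 0.0006] turn z -0.06
```

View pics/side13c.png

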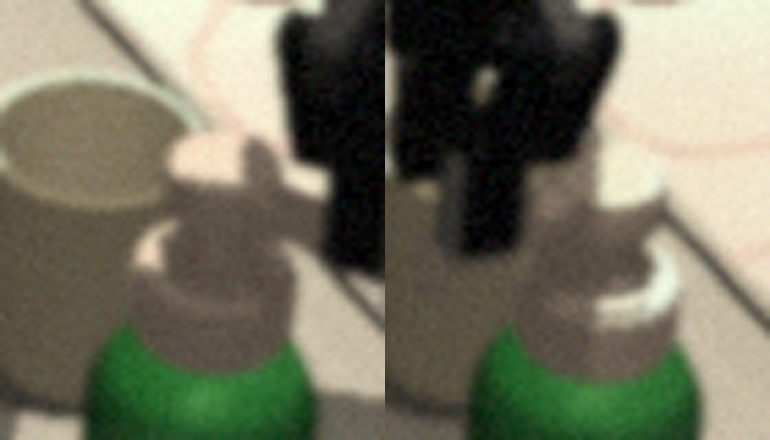

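```bash
python3 -m inch '0.005 0 0 0 0 0 0.65;0.007 0 0 0 0 0 0.65;0 0 0 0 0 0 0.65'
python3 -c "
from h import *
goto(-3.03,.045,.1575)"
```

```text
time: 11.62
tool_pos: [0.51, -0.2795, 0.1574]
tool_rot: [0.0, -0.663, 0.748, 0.001]
contact_force: [0.7, -0.0, 0.4]
gripper_width: 0.349
t 11.62 pos [ 0.51   -0.2795  0.1574] w 0.349 F [ 0.7 -0.   0.4] j [-0.63 -0.01  1.77  0.    1.39  1.06]
tool polar r,phi 0.0458 -3.065 yawphi -3.262 tilt z [-6.0e-04  1.3e-03 -1.0e+00]
shift tool [ 0.0014 -0.0011 -0.0001] turn z -0.232
```

Force is back to zero. Now I lift clear and move over the head.

```bash
python3 -m inch '0.001 0 -0.005 0 0 0 0.65;0 0 -0.01 0 0 0 0.65;0 0 -0.015 0 0 0 0.65;0 0 -0.015 0 0 0 0.65;0 0 -0.015 0 0 0 0.65;0 0 -0.015 0 0 0 0.65;0 0 0 0 0 0 0.65;0 0 0 0 0 0 1'
python3 - <<'E'
from h import *
from plant import grab_frame
goto(-3.26,.0,.24)
s=grab_frame("side"); cv2.imwrite("pics/side14.png",s)
cv2.imwrite("pics/side14c.png",cv2.resize(np.clip(s[230:350,340:430]*1.4,0,255).astype(np.uint8),None,fx=5,fy=5,interpolation=cv2.INTER_CUBIC))
E
```

```text
time: 12.28
tool_pos: [0.5109, -0.2803, 0.2343]
tool_rot: [0.0, -0.664, 0.748, -0.001]
contact_force: [-0.0, 0.4, -0.7]
gripper_width: 0.224
t 12.28 pos [ 0.5109 -0.2803  0.2343] w 0.224 F [-0.   0.4 -0.7] j [-0.63 -0.06  1.69  0.    1.51  1.06]
tool polar r,phi 0.045 -3.046 yawphi -3.261 tilt z [ 0.0025 -0.0015 -1.    ]
shift tool [-0.0096 -0.044  -0.0056] turn z -0.001
```

View pics/side14c.png

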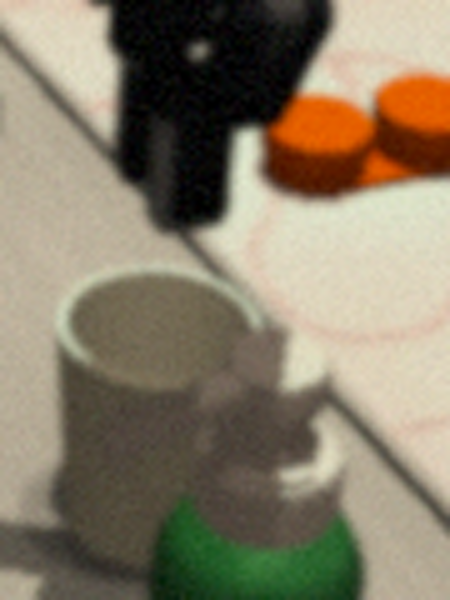

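```bash
python3 -m inch '-0.002 -0.011 0 0 0 0 1;-0.002 -0.011 0 0 0 0 1;-0.003 -0.011 0 0 0 0 1;-0.002 -0.011 0 0 0 0 1;0 0 0 0 0 0 1;0 0 0 0 0 0 1'
python3 - <<'E'
from h import *
from plant import grab_frame
goto(-3.26,.0,.19)
print(proj("side",(*A,.187)),proj("side",(*A,.198)),[proj("side",(A[0]+.062*np.cos(p),A[1]+.062*np.sin(p),.179)) for p in (-2.9,-3.05,-3.2)])
s=grab_frame("side"); cv2.imwrite("pics/side15.png",s)
cv2.imwrite("pics/side15c.png",cv2.resize(np.clip(s[230:350,340:430]*1.4,0,255).astype(np.uint8),None,fx=5,fy=5,interpolation=cv2.INTER_CUBIC))
E
```

```text
time: 12.83
tool_pos: [0.5556, -0.2762, 0.2318]
tool_rot: [-0.0, -0.664, 0.748, 0.001]
contact_force: [-0.4, -0.0, -0.0]
gripper_width: -0.001
t 12.83 pos [ 0.5556 -0.2762  0.2318] w -0.001 F [-0.4 -0.  -0. ] j [-0.58  0.03  1.6  -0.    1.51  1.11]
tool polar r,phi 0.0003 -1.877 yawphi -3.261 tilt z [-1.2e-03  5.0e-04 -1.0e+00]
shift tool [-0.0002 -0.0001  0.0418] turn z -0.001
[394.97576143 300.57007328] [395.58813467 294.53631857] [array([363.26650726, 320.70515181]), array([359.3459831, 317.277794 ]), array([356.29356306, 313.61952343])]
```

View pics/side15c.png

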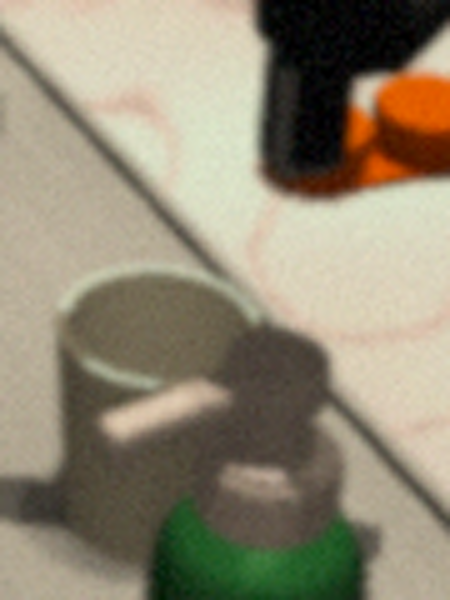

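```bash
python3 -m inch '0 0 0.012 0 0 0 1;0 0 0.012 0 0 0 1;0 0 0.012 0 0 0 1;0 0 0 0 0 0 1'
python3 -m inch '0 0 0.004 0 0 0 1;0 0 0.004 0 0 0 1;0 0 0.003 0 0 0 1;0 0 0 0 0 0 1'
python3 -m inch '0 0 0.003 0 0 0 1;0 0 0 0 0 0 1'
python3 -m inch '0 0 0.003 0 0 0 1;0 0 0 0 0 0 1'
```

```text
time: 13.22
tool_pos: [0.5527, -0.2753, 0.1915]
tool_rot: [-0.001, -0.663, 0.748, 0.003]
contact_force: [-0.2, 0.3, -0.2]
gripper_width: -0.002
time: 13.55
tool_pos: [0.5548, -0.2765, 0.185]
tool_rot: [-0.0, -0.663, 0.748, 0.0]
contact_force: [-0.9, -0.4, -0.1]
gripper_width: -0.0
time: 13.72
tool_pos: [0.555, -0.2765, 0.1823]
tool_rot: [0.0, -0.663, 0.748, 0.0]
contact_force: [1.0, -0.7, -0.9]
gripper_width: -0.001
time: 13.88
tool_pos: [0.5549, -0.2765, 0.1791]
tool_rot: [-0.0, -0.663, 0.748, 0.0]
contact_force: [-0.7, 0.6, -0.9]
gripper_width: 0.001
```

```bash
python3 - <<'E'
from h import *
from plant import grab_frame
goto(-3.26,.0,.176)
s=grab_frame("side"); cv2.imwrite("pics/side16.png",s)
cv2.imwrite("pics/side16c.png",cv2.resize(np.clip(s[230:350,340:430]*1.4,0,255).astype(np.uint8),None,fx=5,fy=5,interpolation=cv2.INTER_CUBIC))
E
```

```text
t 13.88 pos [ 0.5549 -0.2765  0.1791] w 0.001 F [-0.7  0.6 -0.9] j [-0.58  0.06  1.66  0.    1.43  1.11]
tool polar r,phi 0.0009 -2.63 yawphi -3.262 tilt z [-3.e-04  2.e-04 -1.e+00]
shift tool [-0.0006 -0.0008  0.0031] turn z -0.002
```

View pics/side16c.png

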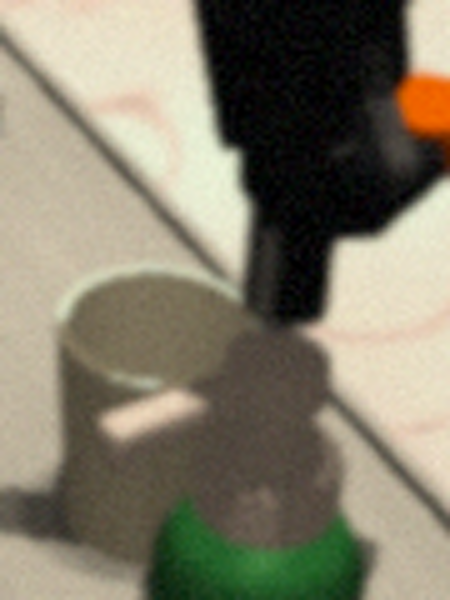

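```bash
python3 -m inch '0 0 0.003 0 0 0 1;0 0 0 0 0 0 1'
python3 -m inch '0 0 0.003 0 0 0 1;0 0 0 0 0 0 1'
python3 -m inch '0 0 0.003 0 0 0 1;0 0 0 0 0 0 1'
```

```text
time: 14.1
tool_pos: [0.5548, -0.2764, 0.176]
tool_rot: [-0.0, -0.663, 0.748, 0.0]
contact_force: [-0.7, -0.1, -0.6]
gripper_width: 0.004
time: 14.27
tool_pos: [0.5547, -0.2764, 0.1728]
tool_rot: [-0.0, -0.663, 0.748, 0.0]
contact_force: [0.6, -0.1, 0.5]
gripper_width: 0.0
time: 14.43
tool_pos: [0.5547, -0.2764, 0.1698]
tool_rot: [-0.0, -0.663, 0.748, 0.0]
contact_force: [-0.5, 0.4, -0.0]
gripper_width: -0.001
```

```bash
python3 - <<'E'
from h import *
from plant import grab_frame
s=grab_frame("side"); t=grab_frame("top")
a=cv2.resize(np.clip(s[250:350,350:430]*1.8,0,255).astype(np.uint8),None,fx=5,fy=5,interpolation=cv2.INTER_CUBIC)
b=cv2.resize(np.clip(t[190:290,430:510]*1.8,0,255).astype(np.uint8),None,fx=5,fy=5,interpolation=cv2.INTER_CUBIC)
cv2.imwrite("pics/c17.png",np.hstack([a,b])[:, :800])
E
```

```text
(no output)
```

View pics/c17.png

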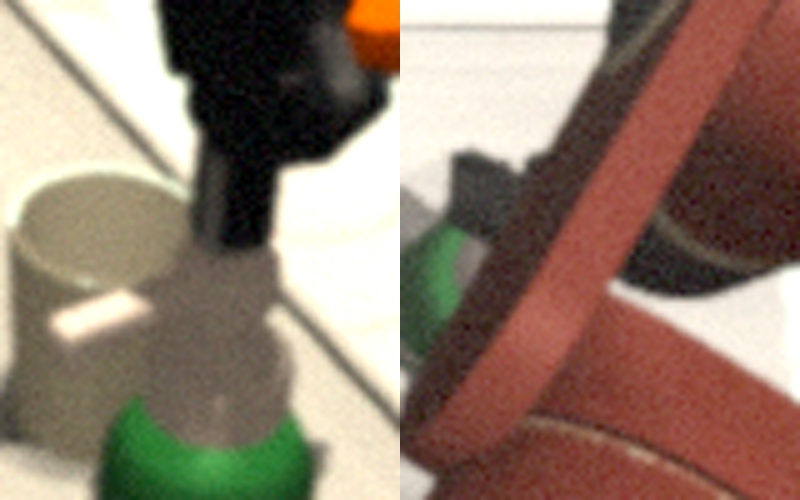

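```bash
python3 -m inch '0 0 0.003 0 0 0 1;0 0 0 0 0 0 1'
python3 -m inch '0 0 0.003 0 0 0 1;0 0 0 0 0 0 1'
python3 -m inch '0 0 0.003 0 0 0 1;0 0 0 0 0 0 1'
```

```text
time: 14.7
tool_pos: [0.5548, -0.2764, 0.167]
tool_rot: [-0.0, -0.663, 0.748, 0.0]
contact_force: [-0.6, -0.2, 0.3]
gripper_width: -0.001
time: 14.87
tool_pos: [0.5551, -0.2766, 0.1644]
tool_rot: [0.0, -0.663, 0.748, -0.0]
contact_force: [0.4, -0.7, 2.5]
gripper_width: -0.001
time: 15.03
tool_pos: [0.5552, -0.2767, 0.1616]
tool_rot: [0.0, -0.663, 0.748, -0.0]
contact_force: [0.3, -0.5, 3.4]
gripper_width: 0.003
```

```bash
python3 -m inch '0 0 0.003 0 0 0 1;0 0 0 0 0 0 1'
python3 -m inch '0 0 0.003 0 0 0 1;0 0 0 0 0 0 1'
python3 -m inch '0 0 0.002 0 0 0 1;0 0 0 0 0 0 1'
python3 -m inch '0 0 0.002 0 0 0 1;0 0 0 0 0 0 1'
```

```text
time: 15.2
tool_pos: [0.5552, -0.2767, 0.1585]
tool_rot: [0.0, -0.663, 0.748, -0.0]
contact_force: [0.4, -0.1, 4.1]
gripper_width: -0.003
time: 15.37
tool_pos: [0.5552, -0.2767, 0.1555]
tool_rot: [0.0, -0.663, 0.748, -0.0]
contact_force: [0.5, 0.5, 4.0]
gripper_width: 0.0
time: 15.53
tool_pos: [0.5553, -0.2767, 0.1543]
tool_rot: [0.0, -0.663, 0.748, -0.0]
contact_force: [-1.4, 0.2, 6.2]
gripper_width: 0.0
time: 15.7
tool_pos: [0.5557, -0.2769, 0.154]
tool_rot: [0.0, -0.663, 0.748, -0.001]
contact_force: [-3.1, 1.3, 10.5]
gripper_width: -0.002
```

```bash
python3 -m inch '0 0 0.001 0 0 0 1;0 0 0 0 0 0 1;0 0 0 0 0 0 1'
python3 - <<'E'
from h import *
from plant import grab_frame
s=grab_frame("side")
cv2.imwrite("pics/side18c.png",cv2.resize(np.clip(s[250:350,350:430]*1.8,0,255).astype(np.uint8),None,fx=6,fy=6,interpolation=cv2.INTER_CUBIC))
E
python3 -m inch '0 0 -0.005 0 0 0 1;0 0 -0.008 0 0 0 1;0 0 -0.01 0 0 0 1;0 0 -0.02 0 0 0 1;0 0 -0.02 0 0 0 1;0 0 -0.02 0 0 0 1;0 0 -0.02 0 0 0 1;0 0 0 0 0 0 1'
python3 -m inch '0 0.03 0 0 0 0 1;0 0.03 0 0 0 0 1;0 0.03 0 0 0 0 1;0 0.03 0 0 0 0 1;0 0.03 0 0 0 0 1;0 0 0 0 0 0 1;0 0 0 0 0 0 1'
python3 - <<'E'
from h import *
from plant import grab_frame
s=grab_frame("side");t=grab_frame("top"); cv2.imwrite("pics/side19.png",s);cv2.imwrite("pics/top19.png",t)
a,b=[cv2.resize(np.clip(cv2.imread(f)[270:350,350:430]*1.3,0,255).astype(np.uint8),None,fx=5,fy=5,interpolation=cv2.INTER_CUBIC) for f in ("pics/side0.png","pics/side19.png")]
cv2.imwrite("pics/side19c.png",np.hstack([a,b]))
E
```

```text
time: 15.95
tool_pos: [0.5558, -0.277, 0.1538]
tool_rot: [0.0, -0.663, 0.748, -0.001]
contact_force: [-3.5, 2.7, 13.8]
gripper_width: -0.001
time: 16.67
tool_pos: [0.5564, -0.2775, 0.2583]
tool_rot: [0.001, -0.663, 0.748, -0.003]
contact_force: [0.4, -0.5, 0.5]
gripper_width: -0.002
time: 17.25
tool_pos: [0.4048, -0.2581, 0.2521]
tool_rot: [-0.0, -0.663, 0.749, 0.001]
contact_force: [-0.4, -0.8, -0.2]
gripper_width: 0.0
```

View pics/side18c.png

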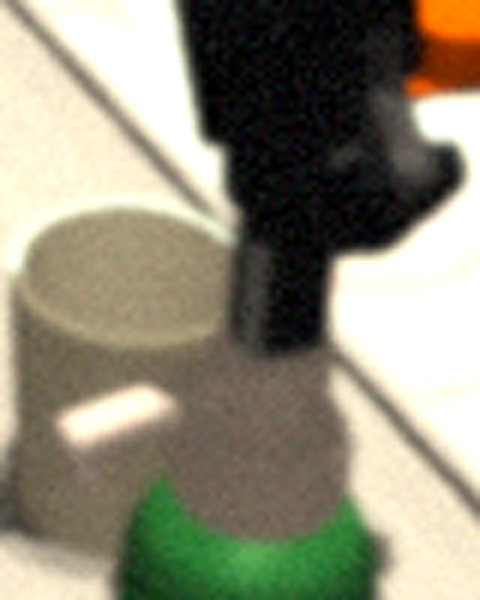

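View pics/side19c.png

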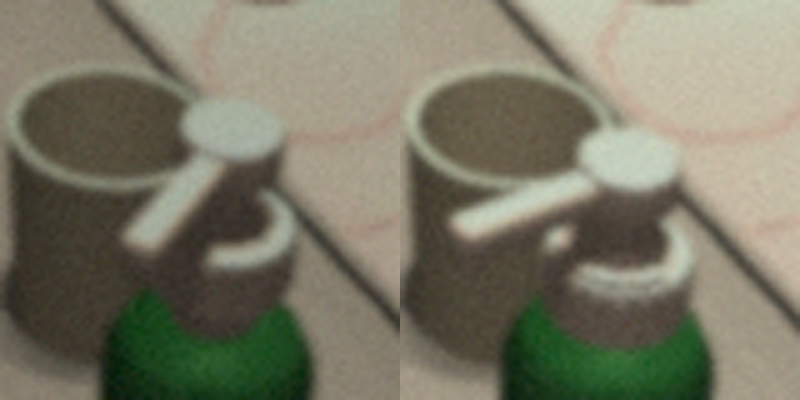

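View pics/top19.png

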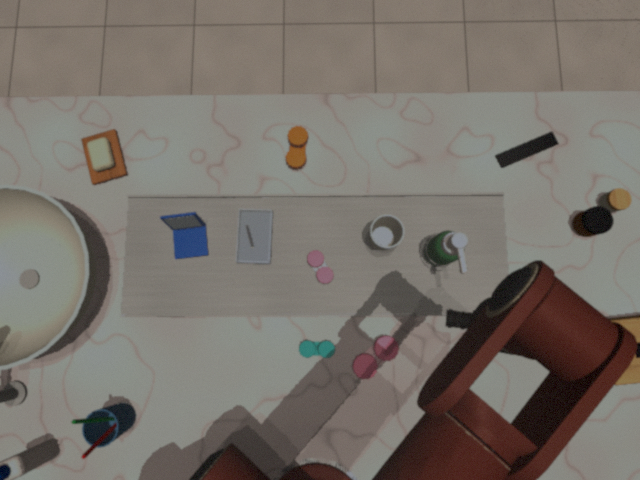

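```bash
python3 - <<'E'
from h import *
t=cv2.imread("pics/top19.png");cv2.imwrite("pics/top19c.png",cv2.resize(np.clip(t[220:280,430:490]*1.6,0,255).astype(np.uint8),None,fx=8,fy=8,interpolation=cv2.INTER_CUBIC))
for p in (-2.85,-2.95,-3.05): print(p,proj("top",(A[0]+.062*np.cos(p),A[1]+.062*np.sin(p),.185)),proj("side",(A[0]+.062*np.cos(p),A[1]+.062*np.sin(p),.185)))
E
```

```text
-2.85 [470.97049127 271.38075322] [364.99077432 318.45701305]
-2.95 [467.76405545 272.18725426] [362.09350653 316.27859092]
-3.05 [464.47507104 272.66755605] [359.56193302 313.97096428]
```

View pics/top19c.png

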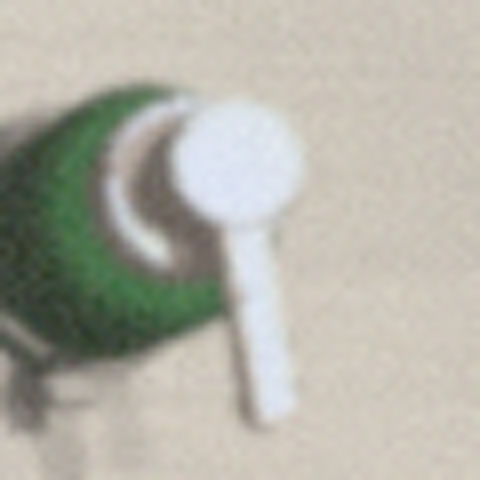

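```bash
python3 -c "
from plant import *
print(state()['contact_force']); print(job_done())"
```

```text
[ 0.22607524 -0.47306046 -0.60437822]
the job is handed in; nothing more can be done
None
```

I turned the top back until it dropped into the thread, screwed it home, pressed the pump head and let it spring up. The job was handed in at about 17 s of the 51 s allowed, and no verdict was reported.

- **Drop:** I turned the spout anticlockwise about 1.4 rad between half-open fingers. The side view showed the head and collar rim about 4 px lower, which is roughly 7.5 mm.
- **Screwed home:** I turned it clockwise until the push force rose from zero to 7 N at the hard stop. The spout rested at about -3.0 rad in the world frame in both views, within 0.1 rad of where the stop was felt. The head sat about 6 px (11 mm) lower than at the start.
- **Press:** The closed fingers pushed down about 11 mm. The spring force rose from 2.5 to about 5 N, then climbed quickly to 14 N at the bottom. After release, the head was back up in the side view.
- **Surroundings:** The lens case, tray, cup and mirror look unmoved in the last top view. The arm was clear of everything, with contact force at noise level.

**Disagreement:** The fingertips met the head at a reported tool height of about 0.166 m, while the cameras put the head's top at 0.187 m. I relied on the force readings for the press.

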